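# Index a flanged bushing in its drill jig with the locating pin

### The arm

A 6-joint arm with a two-finger parallel gripper is mounted at the origin on the work surface. World frame = base frame: x ahead of the robot, y to its left, z up, the work surface at z = 0. Lengths are in mm, angles in rad, forces in N, time in s.
With the tool pointing down it reaches from about 300 to 775 mm from the base axis. Payload 14.6 kg.
Tool frame: the origin (TCP) lies at the very end of the fingers, on their centre line; the grasp point (between the pads) lies 19 mm behind it; z points along the fingers, y is the line along which they close (so a half turn about z gives the same grasp; the last joint's range is limited). The gripper opens to 94 mm and grips with 3 to 60 N. Pads are 16 mm wide; open, the fingers measure 119 mm over their backs; the gripper's body (75 mm by 177 mm) begins 78 mm behind the grasp point.
Start: joints at [1.14, 0.3, 1.521, -0, 1.321, -0.067], TCP at [195.702, 513.994, 166.146] pointing down, gripper open.
Joint ranges: [-3.03, 3.03], [-0.79, 2.21], [0.23, 2.52], [-1.04, 4.18], [0, 3.07], [-2.55, 2.55]. Speed limits (rad/s): [2.22, 2.22, 2.57, 3.14, 3.14, 3.14].

### API

Orientations are given as [roll, pitch, yaw] about the fixed x, y, z axes, in that order (R = Rz(yaw) Ry(pitch) Rx(roll)).
In Python, from cell import manip, eyes, ticket gives the robot as it stands. The module is installed in compiled form; this text tells all that it offers.
- The arm moves only by the tool arm_command, never from a script. Its argument "plan" is a list of rows, each a list of 5 numbers: the opening, from -1 (shut) to 1 (fully open), then the shift along the tool's x, y, z in m, then the turn about the tool's z in rad. In form: [[jaw, dx, dy, dz, roll], ...]. A call has 1 to 20 rows; each row shifts and turns the commanded pose from where the row before left it, along the tool's axes as they then stand; what a row does not reach is not made up. A row lasts 1/8 s, in which the tool goes at most 62.5 mm and 10.7 degrees, less where a joint would pass 70% of its speed; a pose out of reach is approached as far as the arm can. A call is refused whole if a number of a shift passes 0.0625 or a number of a turn 0.188, either way. A call with a gripper value outside its range is refused whole. The fingers move at their own pace and stop on an object; "newtons" is the grip in N (left out, the last holds). Time passes only in rows, so rows that do not move let the fingers close. It gives the time, the measured TCP pose, the force, the opening and the grip force at its end, in the units of the state.
- manip.read_state(): the state, without advancing time (a new reading comes with each control period).
- eyes.camera(name): name is "side" or "top"; returns a dict with "img" (420x560x3 uint8, blue, green, red), "z_map" (420x560 float32, mm along the optical axis (not along the pixel's ray), 0 where there is no reading), "fx", "fy", "cx", "cy" (pixels), "eye" and "orientation" of the camera in the world. Camera axes: x right, y down, z forward; pixel columns grow to the right and rows downward; lengths in mm; the calibration is good to about 2 mm. A picture is of the moment at which its call begins.
- ticket.sign_off(): hands the job in; it is judged then, once.
The state is a dict: "clock": time; "joints": joint angles; "qd": joint speeds; "effort": joint torques, N m; "eef_pos": TCP position; "eef_rot": TCP orientation; "wrist_force": force on the tool from outside, world axes, zero at the start; "moment": the same for the moment, N m; "finger_gap": finger opening in mm; "finger_force": force on a finger pad.
Only numpy, scipy, OpenCV 4.12 (cv2) and the standard library are available. Lean on these libraries where they do the work, as an engineer would, in place of code of your own. Each camera call takes 0.05 s, during which the arm holds its last target. There are 200 camera calls.

### The job

Lock the flanged bushing in the drill jig so that its next hole can be drilled. Take the round-gripped locating pin from the wooden block and stand it in the jig plate's locating hole, then turn the loose bushing by its upright hub until one of its hidden flange holes comes under the pin and lets it down, and press the pin fully home, its collar on the jig. Go by feel: never force the pin against the flange, press it home gently, leave everything else where it is, and let go at the end.

Things in the scene. Friction and masses are not known exactly. Their poses are not given: they have to be found in the camera images.
- jig: Drill jig, dark steel, fixed to the bench: base 190 x 136 x 20 mm and, on four posts, a jig plate 152 x 136 mm whose top is 44 mm above the bench (cap screw heads in its corners stand 6 mm higher). Origin on the bench under its middle, x along the long side, z up. A loose flanged bushing sits in it: flange hidden between base and plate, hub standing up through the plate.
- jig_hole (a point): Locating hole: centre of the mouth of its square liner bush (22 mm wide, 7 mm above the plate, 51 mm above the bench), 48 mm from the hub's axis. 11.5 mm wide, straight down through plate and liner (19 mm); 12.5 mm hole in the base below. With plain flange beneath, the pin goes in 20 mm and stands on it alone, its collar 28 mm above the liner, free to lean some 5 degrees.
- drill_bush (a point): Top centre of a round drill bush on the plate, opposite the locating hole: 19 mm across, top 58 mm above the bench, 6 mm bore. Not used here.
- flange (a point): Centre of the hidden flange's top face, on the hub's axis, 31 mm above the bench. The flange is 120 mm across and 10 mm thick, with three 12 mm holes 120 degrees apart on a 48 mm radius. Where they stand at the start is unknown and cannot be seen; the nearest is 19 degrees or more from the locating hole, and turning by at most 101 degrees, either way, brings one under it.
- balls (a point): In the base's hole under the locating hole, 13 mm above the bench: two opposed spring balls. The dropped pin's tip lands on them, its collar about 9 mm above the liner; a push of some 10 to 20 N straight down on the pin takes it past them and home, where they hold it. Stop when the collar seats: over 60 N of the pin on the jig or the flange is too hard.
- spigot: Fixed centre spigot of the jig, on which the loose bushing turns; origin on the bench, z up the axis. Its pose tells nothing of the flange holes. The bushing turns endlessly either way at 0.03 N m and stays where left. When a hole comes under the pin, the pin drops by its weight (or hangs if pressed sideways: ease the turn back) and locks the bushing: turning on, over 15 N on the pin, is forcing.
- hub_top (a point): Centre of the top rim of the bushing's hub: round, coarsely knurled steel, 34 mm in diameter, top 96 mm above the bench, standing 52 mm out of the plate; the spigot ends 2 mm above it. Grip it across the diameter and turn it about the upright axis. A pin standing in the locating hole leaves 24 mm beside the hub.
- block: Fixed wooden pin block, 56 x 164 x 54 mm (top 54 mm above the bench), origin underneath its middle, y along its row of three 14 mm holes at y = -50, 0 and +50 mm. They hold, in any order, the locating pin, a tee-handled pin (bar 56 mm long, 30 mm above the block) and a hex-headed bolt.
- pin: Locating pin, steel, about 80 g, upright: 10 mm shank 48 mm long (its last 4 mm tapers to 6.4 mm), above it a collar 20 mm across and 5 mm thick, then a round grip 14 mm across and 30 mm long. Origin on the axis at the collar's underside (tip 48 mm below, top 35 mm above), z up. At the start the collar rests on the block, shank in the hole. Home in the jig, its origin lies at jig_hole.
- tee_pin: Bystander in the block: pin with a tee handle, origin under its collar.
- bolt: Bystander in the block: hex-headed bolt, origin under its head.
- clamp: Bystander: locking C-clamp lying flat, about 330 x 150 mm, 20 mm high.
- tin: Bystander: paint tin, 100 mm across, 115 mm high, origin underneath.
- spray: Bystander: spray can, 65 mm across, 187 mm high, origin underneath.
- wrench: Bystander: 200 mm wrench lying flat.
- drawer: Bystander: small clear parts drawer, 135 x 70 x 45 mm, origin underneath.
- bar_end: Bystander: steel bar end, 38 mm across, 55 mm high, origin underneath.
- old_collar: Bystander: shaft collar, 44 mm across, 16 mm high, origin underneath.

How it is judged (in metres and radians):
On the way:
1. The pin stands in the jig plate's locating hole, on the solid flange (horizontal distance between pin and jig_hole below 0.006 m and z of pin in the frame of jig_hole between 0.021 and 0.036 m and angle between pin's own z axis and vertical below 0.2 rad), for 0.2 s.
At the end, for the whole second after the job is handed in: The pin is through the jig plate, the flange and into the base, past the spring balls: its collar within 2.5 mm of the liner bush, its axis within 3 mm of the hole's and within 4 degrees of upright, at rest and let go (horizontal distance between pin and jig_hole below 0.003 m and z of pin in the frame of jig_hole below 0.0025 m and angle between pin's own z axis and vertical below 0.07 rad and linear speed of pin below 0.01 m/s); the robot touches nothing.
It fails at once if The pin, once it has started down into a flange hole, is forced sideways by the bushing (over 15 N) (contact force between pin and spigot above 15 N and z of pin in the frame of jig_hole below 0.0265 m and horizontal distance between pin and jig_hole below 0.01 m).
It fails at once if The pin is pressed on the jig or on the bushing's flange with over 60 N (contact force between pin and jig above 60 N).
It fails at once if A bystander is moved by more than 25 mm or tipped (distance of any of tee_pin, bolt, clamp, tin, spray, wrench, drawer, bar_end, old_collar from where it was at the start of the episode above 0.025 m or angle between any of tin, spray's own z axis and vertical above 0.5 rad).
It also fails if it takes over 72 s, if anything falls off the work surface, if the arm or the gripper's body presses on something with over 40 N, if the wrist force passes 120 N, or if a joint passes its speed limit or range.

## Working session

There is one attempt and no reset: what is moved stays moved. The work goes in short steps, Python scripts to look and compute and a tool call to move; the robot and the scene stay as the last step left them, time stands still between calls to the robot, and variables do not carry over. Pictures are saved under pics/ and viewed, at most 10 in all, crops included, and the job is handed in when it is done.

Besides the shell and the picture viewer there is one more tool, called after "Request:" in YAML: its name, and indented under it one key for each argument. arm_command: Moves the arm, as the interface text tells. Its arguments: {"type":"object","properties":{"plan":{"type":"array"},"newtons":{"type":"number"}},"required":["plan"]}

```bash
mkdir -p pics; cat > h.py <<'E'
import numpy as np, cv2
from cell import manip, eyes, ticket
from scipy.spatial.transform import Rotation as R
def look(n,save=None):
    c=eyes.camera(n)
    if save: cv2.imwrite('pics/'+save,c['img'])
    np.savez('cam_%s.npz'%n,**c)
    return c
def load(n): return dict(np.load('cam_%s.npz'%n))
def rot(c):
    o=np.array(c['orientation'],float)
    return o if o.shape==(3,3) else R.from_euler('xyz',o).as_matrix()
def cloud(c):
    z=c['z_map'].astype(float);v,u=np.mgrid[:z.shape[0],:z.shape[1]]
    p=np.dstack([(u-c['cx'])/c['fx']*z,(v-c['cy'])/c['fy']*z,z])
    w=p@rot(c).T+np.array(c['eye']); w[z==0]=np.nan
    return w
def onplane(c,u,v,h):
    d=rot(c)@np.array([(u-c['cx'])/c['fx'],(v-c['cy'])/c['fy'],1]);e=np.array(c['eye'])
    return e+d*(h-e[2])/d[2]
E
python3 - <<'E'
from h import *
for n in ('top','side'):
    c=look(n,n+'0.png'); print(n,c['eye'],c['orientation'],c['fx'],c['cx'],c['cy'])
print(manip.read_state())
E
```

```text
top [ 437.44747244  -12.36659997 1275.92109371] [-3.01835564  0.02149706 -1.58413014] 410.65639346769683 273.8384182363522 212.17586111955717
side [ 438.23725535 1006.87587453  720.54975543] [-2.13913737  0.01515976 -2.99673787] 450.2530170081207 277.65650864872686 216.71530912686868
{'clock': 0.1, 'joints': array([ 1.14041251e+00,  3.00399332e-01,  1.52153382e+00, -7.13875836e-06,
        1.32067325e+00, -6.65981225e-02]), 'qd': array([-0.0005667 , -0.00115332, -0.0039515 , -0.0003266 , -0.00022134,
       -0.0002415 ]), 'effort': array([ 1.64996716e-03, -5.32634032e+01, -3.53286660e+01,  7.09603890e-02,
        2.35273369e-02, -1.50325627e-05]), 'eef_pos': array([195.58697184, 513.75434692, 165.64570277]), 'eef_rot': array([-3.14058069e+00, -6.05645409e-05,  2.77780870e+00]), 'wrist_force': array([ 0.26367028, -0.71089663, -0.70220659]), 'moment': array([ 0.03948732,  0.01217098, -0.04086796]), 'finger_force': 0.0, 'finger_gap': 94.19355080304064}
```

View pics/top0.png

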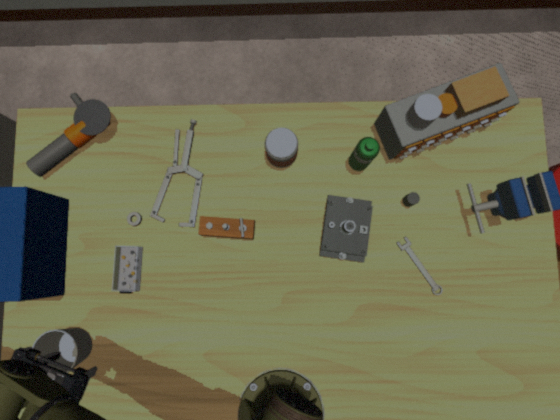

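View pics/side0.png

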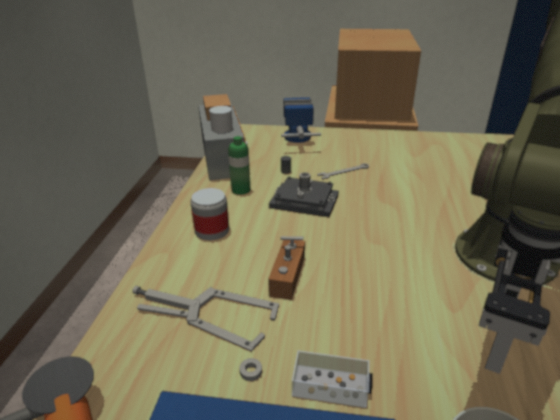

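The top view shows the block at about (227,227) with three items, and the jig at about (347,228) with its hub at (349,227). The side view agrees. I'll enlarge both.

```bash
python3 - <<'E'
from h import *
t=load('top')['img'];s=load('side')['img']
g=lambda i:cv2.convertScaleAbs(i,alpha=1.8,beta=20)
a=cv2.resize(g(t[190:268,312:382]),None,fx=7,fy=7,interpolation=2)[:540]
b=cv2.resize(g(t[210:245,195:260]),(390,210),interpolation=2)
s1=cv2.resize(g(s[165:220,262:347]),(390,252),interpolation=2)
o=np.zeros((600,800,3),np.uint8);k=min(540,a.shape[0]);a=cv2.resize(a,(400,446));o[:446,:400]=a
o[:210,405:795]=b;o[215:467,405:795]=s1
cv2.imwrite('pics/z0.png',o)
b=cv2.resize(g(s[225:305,255:320]),(520,640)[::1],interpolation=2)
cv2.imwrite('pics/z1.png',cv2.resize(b,(480,590)))
E
```

```text
(no output)
```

View pics/z0.png

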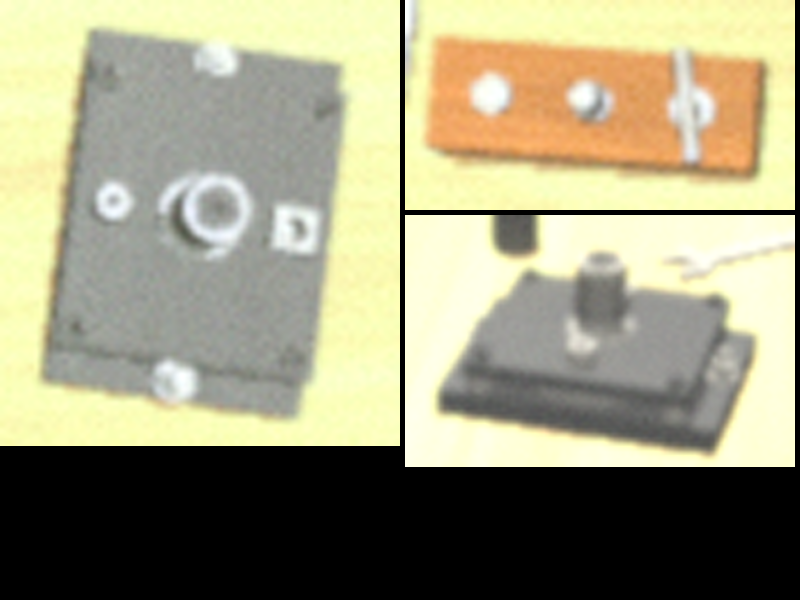

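View pics/z1.png

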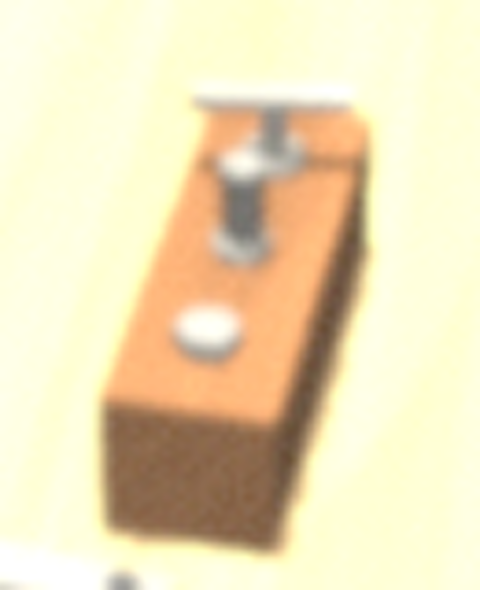

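The locating pin is the middle one in the block, with the bolt on the +y side and the tee on the -y side. The square liner is on the hub's -y side at about (363,229), and the drill bush is at about (332,225). Next I'll measure these precisely.

```bash
cat > meas.py <<'E'
from h import *
def blobs(n,u0,v0,u1,v1,thr,amin=4):
    c=load(n);g=c['img'][v0:v1,u0:u1].max(2)
    k,_,st,ce=cv2.connectedComponentsWithStats((g>thr).astype(np.uint8))
    return [(ce[i]+[u0,v0],st[i]) for i in range(1,k) if st[i][4]>=amin]
E
python3 - <<'E'
from meas import *
np.set_printoptions(precision=1,suppress=True,linewidth=250)
t=load('top');s=load('side')
for n,c in (('top',t),('side',s)):
    w=cloud(c)
    for nm,(x0,x1,y0,y1,z0,z1) in dict(pin=(300,480,80,200,75,100),hub=(300,480,-300,-120,85,110),bolt=(300,480,60,220,57,75)).items():
        m=(w[...,0]>x0)&(w[...,0]<x1)&(w[...,1]>y0)&(w[...,1]<y1)&(w[...,2]>z0)&(w[...,2]<z1)
        k,l=cv2.connectedComponents(m.astype(np.uint8))
        for i in range(1,k):
            p=w[l==i]; 
            if len(p)>2:
                vv,uu=np.where(l==i);print(n,nm,len(p),p.mean(0),p.min(0),p.max(0),'uv',uu.mean(),vv.mean())
print(t['img'][214:242,352:374].max(2))
print(t['img'][214:242,338:360].max(2))
print(t['img'][214:236,324:340].max(2))
print(t['img'][218:236,218:234].max(2))
E
```

```text
[[ 74  78  80  78  75  79  77  76  77  77  76  75  76  73  75  78  75  76  80  94 122 132]
 [ 77  77  78  77  75  76  75  81  76  76  78  77  72  77  75  75  78  78  81  97 119 128]
 [ 78  73  78  75  77  75  75  76  75  81  74  75  76  76  74  75  80  74  83 104 125 127]
 [ 76  77  75  75  76  76  76  77  73  78  73  78  78  74  76  76  76  76  82 108 124 130]
 [ 76  80  75  77  77  75  74  77  77  73  73  75  75  74  75  75  76  77  79 111 127 130]
 [ 80  78  79  75  75  77  77  74  72  76  72  74  78  75  75  81  76  78  83 114 128 131]
 [ 98  86  77  76  75  75  78  78  77  77  74  75  76  76  76  78  79  80  86 113 126 130]
 [123 110  90  76  76  75  75  78  75  79  75  78  74  77  78  74  76  75  90 118 128 128]
 [116 126 109  80  76  75  76  75  76  77  74  75  73  79  76  79  76  79  95 121 131 132]
 [ 97 113 117  93  77  73  77  75  76  76  74  73  76  76  76  79  75  81 104 124 132 132]
 [ 82 100 121 105  84  75  77  76  80  79  80  82  77  73  75  80  74  82 106 125 127 132]
 [ 79  96 121 111  92  77  77  79  97 104 102  96  92  87  83  83  72  83 106 125 129 128]
 [ 73  8
[... 5979 characters left out ...]
  88 106 114 113 116 113 114]
 [113 114 115 115 122 130 131 131 109  79 111 118 114 117 111 111]
 [116 115 118 115 115 118 122 115  88  67 104 111 113 116 116 115]
 [110 113 111 114 105 100  95  83  65  81 100 110 114 114 116 113]
 [116 116 112 113 111 105  86  73  77  97  96 106 111 112 114 113]
 [122 121 118 117 116 114  99  92  95  99 105 111 115 111 113 112]
 [125 122 126 123 119 119 119 116 115 116 115 113 118 113 115 115]
 [122 125 124 124 121 122 122 122 118 117 120 120 119 119 118 115]
 [127 128 124 125 125 125 123 124 123 124 122 119 118 121 120 117]
 [126 125 125 125 128 125 126 127 128 124 126 125 126 125 122 119]
 [109 113 113 118 114 118 117 119 124 125 125 127 127 126 127 126]]
```

```bash
python3 - <<'E'
from meas import *
np.set_printoptions(precision=1,suppress=True,linewidth=250)
for n,pts in (('top',[(349,225),(363,228),(225,225),(400,150),(300,300)]),('side',[(304,177),(288,248),(400,300)])):
    c=load(n);w=cloud(c)
    print(n,c['z_map'].min(),c['z_map'].max(),(c['z_map']==0).mean())
    for u,v in pts: print((u,v),c['z_map'][v,u],w[v,u],onplane(c,u,v,0))
E
```

```text
top 0.0 2212.127 0.004090136054421769
(349, 225) 1176.3212 [ 543.  -203.9   99.6] [ 552.  -220.1    0. ]
(363, 228) 1229.779 [ 538.4 -254.3   44.2] [ 542. -263.    0.]
(225, 225) 1195.9304 [549.6 154.   87.8] [557.9 166.3   0. ]
(400, 150) 1189.7 [ 757.9 -357.2  109.8] [ 788.1 -389.6    0. ]
(300, 300) 1251.4413 [325.  -63.2  -0.3] [325.  -63.2   0. ]
side 0.0 3354.1404 0.003975340136054422
(304, 177) 1348.6973 [ 542.9 -191.3   93.8] [ 558.5 -370.5    0. ]
(288, 248) 1058.0104 [546.7 161.6  88.8] [561.9  42.7   0. ]
(400, 300) 1033.2051 [282.1 208.1  -0.8] [282.2 208.9   0. ]
```

```bash
python3 - <<'E'
from meas import *
np.set_printoptions(precision=1,suppress=True,linewidth=250)
T=load('top');S=load('side')
def dm(c,x0,x1,y0,y1,z0,z1):
    w=cloud(c);m=(w[...,0]>x0)&(w[...,0]<x1)&(w[...,1]>y0)&(w[...,1]<y1)&(w[...,2]>z0)&(w[...,2]<z1)
    v,u=np.where(m);return u,v,w[m]
for n,c in (('top',T),('side',S)):
    for nm,b,h in (('pin',(520,580,140,180,78,100),89),('hub',(510,580,-240,-170,88,110),96),('bolt',(520,580,190,220,58,80),64),('tee',(500,590,90,130,78,95),84),('drill',(510,580,-190,-150,52,70),58),('liner',(510,580,-280,-230,47.5,60),51)):
        u,v,p=dm(c,*b)
        if len(u): print(n,nm,len(u),'uv',u.mean(),v.mean(),'cloud',p.mean(0),np.ptp(p,0),'plane',onplane(c,u.mean(),v.mean(),h))
def cen(u0,v0,u1,v1,thr,h,nm):
    g=T['img'][v0:v1,u0:u1].max(2)
    cs,_=cv2.findContours((g>thr).astype(np.uint8),0,2);k=max(cs,key=cv2.contourArea)
    H=cv2.convexHull(k);M=cv2.moments(H);r=cv2.minAreaRect(H)
    u,v=M['m10']/M['m00']+u0,M['m01']/M['m00']+v0
    print(nm,u,v,r,onplane(T,u,v,h),'rect',onplane(T,r[0][0]+u0,r[0][1]+v0,h))
cen(357,222,370,236,100,51,'liner');cen(327,219,338,229,98,58,'drill')
# block outline + jig angle via orange mask
h=cv2.cvtColor(T['img'],cv2.COLOR_BGR2HSV)
u,v,p=dm(T,440,640,50,280,45,58);r=cv2.minAreaRect(p[:,:2].astype(np.float32));print('block',r)
u,v,p=dm(T,440,640,-320,-100,38,49);r=cv2.minAreaRect(p[:,:2].astype(np.float32));print('jigplate',r)
u,v,p=dm(T,440,640,-320,-100,10,49);r=cv2.minAreaRect(p[:,:2].astype(np.float32));print('jig',r)
E
```

```text
top pin 21 uv 224.0 226.0 cloud [546.6 156.7  88.8] [12.  12.2 10.4] plane [546.6 156.7  89. ]
top hub 106 uv 349.0660377358491 225.91509433962264 cloud [ 540.6 -204.3   97.3] [29.2 32.5 12.3] plane [ 540.7 -204.5   96. ]
top bolt 42 uv 208.92857142857142 226.14285714285714 cloud [549.4 205.6  61.7] [44.8 24.2 11.5] plane [549.2 205.2  64. ]
top tee 59 uv 241.1864406779661 227.27118644067798 cloud [542.6 107.1  84.2] [55.6 12.   8.8] plane [542.6 107.1  84. ]
top drill 31 uv 331.83870967741933 224.74193548387098 cloud [ 548.3 -159.8   58.8] [21.9 37.7 15.3] plane [ 548.3 -159.9   58. ]
top liner 70 uv 362.5571428571429 227.12857142857143 cloud [ 540.6 -252.    50. ] [65.6 41.5  9.4] plane [ 540.4 -251.8   51. ]
side pin 38 uv 287.3157894736842 248.31578947368422 cloud [548.7 158.6  85.6] [12.3 15.1 13.4] plane [548.1 163.2  89. ]
side hub 69 uv 304.17391304347825 175.18840579710144 cloud [ 543.3 -200.6   95.1] [31.  35.8 12.5] plane [ 543.1 -198.8   96. ]
side bolt 43 uv 282.6511627906977 269.3488372093023 cloud [553.3 207.7  61.2] [19.1 20.1  5.6] plane [552.8 211.1  64. ]
side tee 
[... 194 characters left out ...]
 [ 547.5 -169.4   58. ]
side liner 10 uv 310.8 180.3 cloud [ 526.7 -255.5   49.8] [ 6.5 27.2  4.1] plane [ 526.6 -253.2   51. ]
liner 363.4149659863946 229.06802721088437 ((6.5, 7.0), (8.0, 7.0), 90.0) [ 534.6 -254.1   51. ] rect [ 534.8 -254.3   51. ]
drill 331.5208333333333 224.27777777777777 ((4.5, 5.0), (5.0, 6.0), 0.0) [ 549.7 -159.    58. ] rect [ 550.6 -159.    58. ]
block ((547.150634765625, 157.17677307128906), (164.21237182617188, 56.68142318725586), 85.0074691772461)
jigplate ((541.087158203125, -205.23289489746094), (136.89710998535156, 174.83456420898438), 80.6674575805664)
jig ((541.3241577148438, -205.19261169433594), (137.01832580566406, 191.1186981201172), 80.64649963378906)
```

Request:
arm_command:
  plan:
    - [0.1,0,0,0,0.162]
    - [0.1,0,0,0,0.162]
    - [0.1,0,0,0,0.162]
    - [0.1,0,0,0,0.162]
    - [0.1,0,0,0,0.162]
    - [0.1,0,0,0,0.162]
    - [0.1,0,0,0,0.162]
    - [0.1,0,0,0,0.16]
    - [0.1,-0.0295,0.0347,0,0]
    - [0.1,-0.0295,0.0347,0,0]
    - [0.1,-0.0295,0.0347,0,0]
    - [0.1,-0.0295,0.0347,0,0]
    - [0.1,-0.0295,0.0347,0,0]
    - [0.1,-0.0295,0.0347,0,0]
    - [0.1,-0.0295,0.0347,0,0]
    - [0.1,-0.0295,0.0347,0,0]
    - [0.1,-0.0295,0.0347,0,0]
    - [0.1,-0.0295,0.0347,0,0]
    - [0.1,-0.0295,0.0347,0,0]
    - [0.1,0,0,0,0]

```text
clock: 2.6
eef_pos: [548.9, 155.5, 165.3]
eef_rot: [-3.141, 0.001, 1.481]
wrist_force: [-0.3, 1.0, -0.5]
finger_gap: 51.6
finger_force: 0.0
```

```bash
cat >> h.py <<'E'
def go(x,y,z):
    s=manip.read_state();r=R.from_euler('xyz',s['eef_rot']).as_matrix()
    print('clock',s['clock'],'pos',s['eef_pos'].round(1),'rot',s['eef_rot'].round(3),'F',s['wrist_force'].round(1),'Mz',s['moment'].round(2),'j6',s['joints'][5].round(2),'gap',round(s['finger_gap'],1))
    print('tool shift mm',(r.T@(np.array([x,y,z])-s['eef_pos'])).round(2))
E
python3 -c "
from h import *
go(547.2,157,62)"
```

```text
clock 2.6 pos [548.9 155.5 165.3] rot [-3.141e+00  1.000e-03  1.481e+00] F [-0.3  1.  -0.5] Mz [-0.08  0.1   0.01] j6 0.3 gap 51.6
tool shift mm [  1.43  -1.67 103.3 ]
```

Request:
arm_command:
  plan:
    - [0.1,0.0014,-0.0017,0.02,0]
    - [0.1,0,0,0.025,0]
    - [0.1,0,0,0.025,0]
    - [0.1,0,0,0.02,0]
    - [0.1,0,0,0.0125,0]
    - [0.1,0,0,0,0]
    - [-1,0,0,0,0]
    - [-1,0,0,0,0]
    - [-1,0,0,0,0]
    - [-1,0,0,0,0]
    - [-1,0,0,0,0]
    - [-1,0,0,0,0]
  newtons: 25

```text
clock: 4.1
eef_pos: [546.2, 159.1, 63.6]
eef_rot: [-3.142, 0.0, 1.484]
wrist_force: [-1.1, 0.1, 1.2]
finger_gap: 0.6
finger_force: 0.0
```

```bash
python3 - <<'E'
from h import *
go(547.2,157,62)
c=look('side');i=c['img'][200:300,230:340];cv2.imwrite('pics/g1.png',cv2.resize(cv2.convertScaleAbs(i,alpha=1.8,beta=20),None,fx=5,fy=5,interpolation=2))
E
```

```text
clock 4.1 pos [546.2 159.1  63.6] rot [-3.142  0.     1.484] F [-1.1  0.1  1.2] Mz [-0.08  0.06 -0.03] j6 0.31 gap 0.6
tool shift mm [-1.97  1.18  1.64]
```

View pics/g1.png

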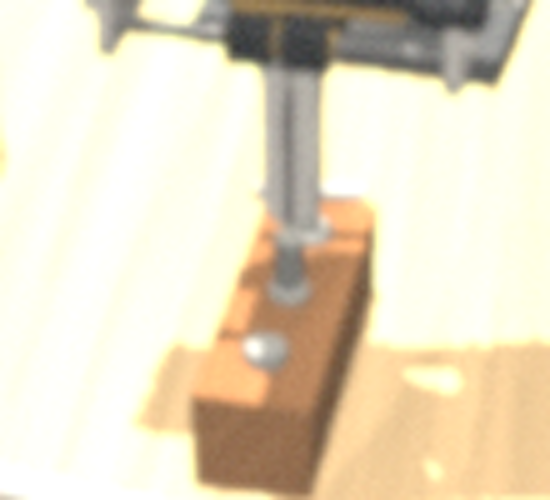

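The jaws shut to 0.6 mm, so the grasp missed. The fingertips appear near (288,248), at the level of the pin's top, and the pin's collar is unmoved at (288,258). I'll check the depth there.

```bash
python3 - <<'E'
from h import *
np.set_printoptions(precision=1,suppress=True,linewidth=200)
c=load('side');w=cloud(c)
for v in range(215,262,2): print(v,[w[v,u].round(0).tolist() for u in (285,288,291,293)], c['img'][v,284:296].max(1))
c=look('top');w=cloud(c)
m=(abs(w[...,0]-547)<60)&(abs(w[...,1]-157)<60)&(w[...,2]>100);print(m.sum(), w[m].min(0))
E
```

```text
215 [[552.0, 170.0, 186.0], [545.0, 171.0, 187.0], [538.0, 172.0, 188.0], [535.0, 165.0, 184.0]] [ 89  88  81  74  74  80  81  81  74  72 100 138]
217 [[552.0, 170.0, 180.0], [nan, nan, nan], [538.0, 172.0, 183.0], [534.0, 167.0, 180.0]] [ 90  87  82  75  77  85  90  90  88  86 118 156]
219 [[553.0, 166.0, 172.0], [545.0, 170.0, 176.0], [539.0, 169.0, 176.0], [534.0, 167.0, 175.0]] [ 91  89  81  67  73  84  90  90  88  90 122 157]
221 [[552.0, 170.0, 170.0], [545.0, 171.0, 171.0], [539.0, 167.0, 169.0], [535.0, 162.0, 166.0]] [ 92  87  74  63  69  83  90  91  87  96 127 160]
223 [[553.0, 166.0, 161.0], [545.0, 169.0, 164.0], [539.0, 169.0, 165.0], [535.0, 163.0, 161.0]] [ 92  84  75  62  71  81  90  90  90  96 128 162]
225 [[553.0, 168.0, 157.0], [546.0, 169.0, 159.0], [539.0, 169.0, 159.0], [535.0, 165.0, 157.0]] [ 92  84  74  60  71  83  91  91  93  98 128 161]
227 [[552.0, 169.0, 153.0], [545.0, 169.0, 154.0], [539.0, 170.0, 155.0], [535.0, 162.0, 150.0]] [ 91  87  74  62  71  84  89  91  92 101 128 160]
229 [[552.0, 171.0, 149.0], [546.0, 169.0, 148.0], [538.0, 171.0, 150.0], [53
[... 1632 characters left out ...]
 60 59 73 93 98 95 93 93]
253 [[nan, nan, nan], [547.0, 162.0, 75.0], [542.0, 138.0, 57.0], [538.0, 136.0, 56.0]] [76 64 58 57 57 59 63 74 83 83 84 89]
255 [[554.0, 161.0, 67.0], [547.0, 162.0, 68.0], [542.0, 141.0, 53.0], [537.0, 140.0, 53.0]] [79 64 58 59 56 60 67 77 82 84 89 88]
257 [[554.0, 161.0, 61.0], [547.0, 163.0, 63.0], [540.0, 157.0, 59.0], [536.0, 149.0, 53.0]] [84 77 71 65 68 72 80 84 85 88 88 89]
259 [[553.0, 166.0, 59.0], [546.0, 165.0, 59.0], [540.0, 156.0, 53.0], [535.0, 157.0, 53.0]] [83 78 80 84 83 83 81 80 83 88 91 92]
261 [[554.0, 164.0, 51.0], [546.0, 167.0, 55.0], [539.0, 166.0, 54.0], [534.0, 168.0, 56.0]] [83 84 82 83 81 81 81 84 88 91 93 93]
2222 [487.   97.  234.4]
```

```bash
python3 - <<'E'
from h import *
c=look('side')
def proj(p):
    q=rot(c).T@(np.array(p)-c['eye']);return q[0]/q[2]*c['fx']+c['cx'],q[1]/q[2]*c['fy']+c['cy']
print('init tcp proj',proj([195.6,513.8,165.6]),proj([195.6,513.8,203]))
s=manip.read_state();print(s['joints'].round(4),s['eef_pos'],s['clock'])
i=cv2.imread('pics/side0.png')[250:420,440:560];cv2.imwrite('pics/init.png',cv2.resize(cv2.convertScaleAbs(i,alpha=2,beta=20),None,fx=3.5,fy=3.5,interpolation=2))
w=cloud(c);print([w[v,288].round(0).tolist() for v in (239,243,245,247)])
E
```

```text
init tcp proj (np.float64(489.99077167021574), np.float64(362.801917597409)) (np.float64(496.1008904412972), np.float64(345.69609739753565))
[ 0.219   0.4437  1.5752 -0.      1.1227  0.3061] [546.19477074 159.08144858  63.64225327] 4.25
[[546.0, 168.0, 119.0], [546.0, 168.0, 108.0], [545.0, 171.0, 105.0], [547.0, 158.0, 89.0]]
```

View pics/init.png

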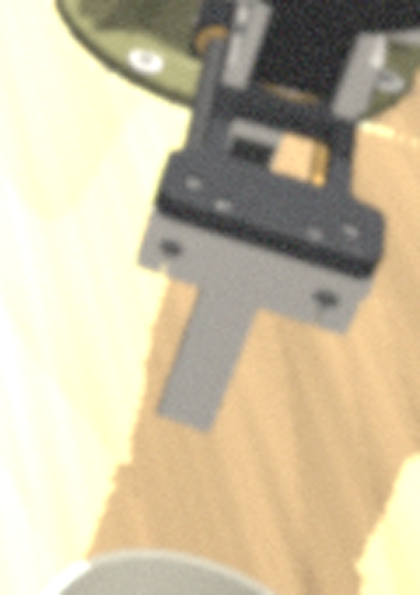

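The camera puts the shut fingertips at z ≈ 102 mm, while the state says 63.6. The initial picture shows about the same 37–38 mm discrepancy, so the jaws closed above the pin. I'll trust the camera, open, and go down about 36 mm in guarded steps.

Request:
arm_command:
  plan:
    - [0.1,0,0,0,0]
    - [0.1,0,0,0,0]
    - [0.1,0,0,0,0]
    - [0.1,0,0,0,0]
    - [0.1,-0.0035,0.0014,0,0]
    - [0.1,0,0,0.008,0]
    - [0.1,0,0,0.008,0]
    - [0.1,0,0,0.008,0]
    - [0.1,0,0,0.006,0]
    - [0.1,0,0,0,0]
    - [0.1,0,0,0,0]

```text
clock: 5.62
eef_pos: [547.4, 155.5, 33.9]
eef_rot: [3.141, -0.0, 1.484]
wrist_force: [-0.3, 0.1, 0.2]
finger_gap: 51.7
finger_force: 0.0
```

```bash
python3 - <<'E'
from h import *
go(547.2,155.5,25)
c=look('side');w=cloud(c)
m=(abs(w[...,0]-547)<70)&(abs(w[...,1]-160)<18)&(w[...,2]>65)&(w[...,2]<180)
for s,a,b in(('left',555,620),('right',480,538)):
    k=m&(w[...,0]>a)&(w[...,0]<b);p=w[k];print(s,len(p),np.percentile(p,[2,50,98],axis=0).round(1).tolist())
i=c['img'][200:300,230:340];cv2.imwrite('pics/g2.png',cv2.resize(cv2.convertScaleAbs(i,alpha=1.8,beta=20),None,fx=5,fy=5,interpolation=2))
E
```

```text
clock 5.625 pos [547.4 155.5  33.9] rot [ 3.141 -0.     1.484] F [-0.3  0.1  0.2] Mz [-0.03  0.07 -0.05] j6 0.3 gap 51.7
tool shift mm [-0.07 -0.23  8.85]
left 215 [[573.4, 149.2, 77.8], [578.4, 162.4, 122.1], [586.5, 165.9, 173.3]]
right 194 [[500.6, 153.7, 78.2], [515.8, 167.7, 119.0], [522.9, 170.9, 167.4]]
```

View pics/g2.png

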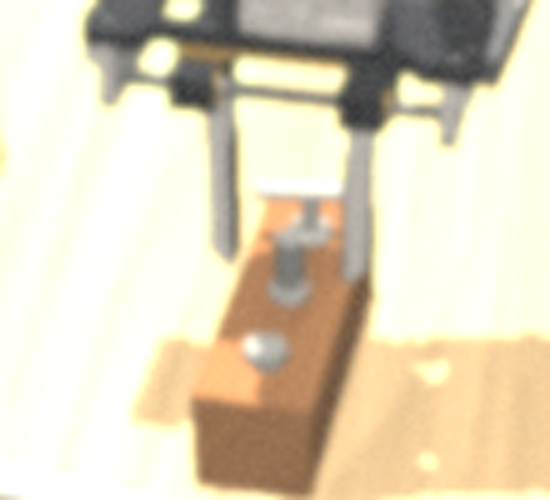

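The fingers now straddle the pin, with their tips at crop rows 255–280 (z ≈ 73), and they are centred on it to within about 1 mm. I'll go down 9 mm more and grip.

Request:
arm_command:
  plan:
    - [0.1,0,0,0.005,0]
    - [0.1,0,0,0.004,0]
    - [0.1,0,0,0,0]
    - [-1,0,0,0,0]
    - [-1,0,0,0,0]
    - [-1,0,0,0,0]
    - [-1,0,0,0,0]
    - [-1,0,0,0,0]
  newtons: 25

```text
clock: 6.68
eef_pos: [547.4, 155.5, 24.7]
eef_rot: [3.141, -0.0, 1.484]
wrist_force: [1.2, 0.6, 0.0]
finger_gap: 13.8
finger_force: 25.0
```

Request:
arm_command:
  plan:
    - [-1,0,0,-0.01,0]
    - [-1,0,0,-0.025,0]
    - [-1,0,0,-0.03,0]
    - [-1,0,0,-0.03,0]
    - [-1,0,0,-0.015,0.076]
    - [-1,-0.0313,0.00413,0,0]
    - [-1,-0.0313,0.00413,0,0]
    - [-1,-0.0313,0.00413,0,0]
    - [-1,-0.0313,0.00413,0,0]
    - [-1,-0.0313,0.00413,0,0]
    - [-1,-0.0313,0.00413,0,0]
    - [-1,-0.0313,0.00413,0,0]
    - [-1,-0.0313,0.00413,0,0]
    - [-1,-0.0313,0.00413,0,0]
    - [-1,-0.0313,0.00413,0,0]
    - [-1,-0.0313,0.00413,0,0]
    - [-1,-0.0313,0.00413,0,0]
    - [-1,-0.0313,0.00413,0,0]
    - [-1,0,0,0,0]
    - [-1,0,0,0,0]

```text
clock: 9.18
eef_pos: [534.2, -254.2, 134.9]
eef_rot: [3.142, -0.0, 1.408]
wrist_force: [-0.2, -0.1, -0.4]
finger_gap: 13.3
finger_force: 25.0
```

```bash
python3 - <<'E'
from h import *
np.set_printoptions(precision=1,suppress=True,linewidth=200)
go(534.4,-254.8,60)
c=look('side');w=cloud(c)
m=(abs(w[...,0]-534)<14)&(abs(w[...,1]+254)<25)&(w[...,2]>108)&(w[...,2]<175)
v,u=np.where(m)
for r in np.unique(v): k=v==r; print(r,u[k].min(),u[k].max(),w[r,u[k]].mean(0))
i=c['img'][120:220,250:360];cv2.imwrite('pics/g3.png',cv2.resize(cv2.convertScaleAbs(i,alpha=1.8,beta=20),None,fx=5,fy=5,interpolation=2))
E
```

```text
clock 9.175 pos [ 534.2 -254.2  134.9] rot [ 3.1 -0.   1.4] F [-0.2 -0.1 -0.4] Mz [-0.1  0.1  0. ] j6 -0.34 gap 13.3
tool shift mm [-0.6  0.3 74.9]
144 307 307 [ 541.  -253.   173.6]
145 306 311 [ 536.2 -249.8  172. ]
146 306 312 [ 534.7 -250.5  168.6]
147 306 312 [ 535.3 -246.5  167. ]
148 308 310 [ 534.2 -246.4  163.8]
149 308 310 [ 534.5 -251.   158.5]
150 308 310 [ 534.5 -252.6  154.5]
151 308 310 [ 534.2 -249.2  152.8]
152 308 310 [ 534.3 -252.2  148.2]
153 308 310 [ 534.  -248.8  146.4]
154 308 310 [ 534.2 -252.   141.6]
155 308 310 [ 534.1 -251.7  138.4]
156 308 310 [ 533.9 -249.6  136.1]
157 308 310 [ 533.9 -250.9  132.1]
158 308 310 [ 533.8 -251.3  128.6]
159 308 310 [ 533.7 -250.9  125.4]
160 308 310 [ 533.8 -252.5  121.3]
161 308 309 [ 534.8 -246.7  120.6]
```

View pics/g3.png

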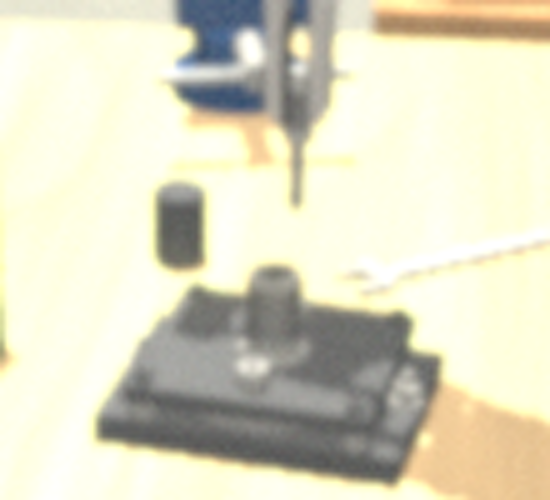

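Request:
arm_command:
  plan:
    - [-1,-0.0005,0.0006,0.015,0]
    - [-1,0,0,0.02,0]
    - [-1,0,0,0.015,0]
    - [-1,0,0,0.008,0]
    - [-1,0,0,0.003,0]
    - [-1,0,0,0.002,0]
    - [-1,0,0,0.002,0]
    - [-1,0,0,0,0]
  newtons: 15

```text
clock: 10.22
eef_pos: [534.8, -255.4, 69.8]
eef_rot: [3.141, 0.0, 1.408]
wrist_force: [0.1, 0.2, -0.3]
finger_gap: 13.2
finger_force: 15.0
```

Request:
arm_command:
  plan:
    - [-1,0,0,0.0015,0]
    - [-1,0,0,0.0015,0]
    - [-1,0,0,0,0]

```text
clock: 10.6
eef_pos: [534.7, -255.3, 66.5]
eef_rot: [-3.141, -0.0, 1.408]
wrist_force: [0.1, -0.3, -1.3]
finger_gap: 13.2
finger_force: 15.0
```

Request:
arm_command:
  plan:
    - [-1,0,0,0.0015,0]
    - [-1,0,0,0.0015,0]
    - [-1,0,0,0.0015,0]
    - [-1,0,0,0,0]

```text
clock: 11.1
eef_pos: [534.7, -255.3, 62.0]
eef_rot: [-3.141, -0.0, 1.408]
wrist_force: [0.4, 0.5, -0.3]
finger_gap: 13.6
finger_force: 15.0
```

Request:
arm_command:
  plan:
    - [-1,0,0,0.002,0]
    - [-1,0,0,0.002,0]
    - [-1,0,0,0.002,0]
    - [-1,0,0,0.002,0]
    - [-1,0,0,0,0]

```text
clock: 11.72
eef_pos: [534.6, -255.3, 53.9]
eef_rot: [-3.141, -0.0, 1.408]
wrist_force: [0.1, 0.4, -1.4]
finger_gap: 13.4
finger_force: 15.0
```

Request:
arm_command:
  plan:
    - [-1,0,0,0.0015,0]
    - [-1,0,0,0.0015,0]
    - [-1,0,0,0,0]
    - [0,0,0,0,0]
    - [0,0,0,0,0]
    - [0,0,0,0,0]
    - [0,0,0,0,0]

```text
clock: 12.6
eef_pos: [534.8, -255.4, 51.2]
eef_rot: [3.142, 0.0, 1.408]
wrist_force: [0.4, 0.4, 0.4]
finger_gap: 46.4
finger_force: 0.0
```

```bash
python3 - <<'E'
from h import *
go(541.2,-206,130)
c=look('side');w=cloud(c)
m=(abs(w[...,0]-534)<11)&(abs(w[...,1]+254)<14)&(w[...,2]>70)&(w[...,2]<135)
v,u=np.where(m);print(m.sum())
for r in np.unique(v): k=v==r; print(r,u[k].min(),u[k].max(),w[r,u[k]].mean(0).round(1))
E
```

```text
clock 12.6 pos [ 534.8 -255.4   51.2] rot [3.142 0.    1.408] F [0.4 0.4 0.4] Mz [-0.07  0.09  0.02] j6 -0.34 gap 46.4
tool shift mm [ 49.75  -1.65 -78.82]
49
162 307 310 [ 535.3 -253.8  113.8]
163 307 310 [ 534.8 -248.5  113. ]
164 307 310 [ 534.6 -247.4  110.2]
165 307 310 [ 534.5 -247.1  106.9]
166 307 310 [ 534.7 -250.2  102. ]
167 307 310 [ 534.4 -247.   100.1]
168 307 310 [ 534.6 -251.    94.7]
169 306 310 [ 535.8 -247.4   93. ]
170 306 310 [ 536.  -251.3   87.6]
171 306 311 [ 534.4 -251.1   84.3]
172 308 311 [ 531.  -248.1   82.5]
173 310 310 [ 529.5 -250.7   77.8]
```

The pin stands in the locating hole: its top is at z ≈ 114, so the collar is 28 mm above the liner. Next is the hub.

Request:
arm_command:
  plan:
    - [0.2,0,0,-0.01,0]
    - [0.2,0,0,-0.025,0]
    - [0.2,0,0,-0.03,0]
    - [0.2,0,0,-0.02,0]
    - [0.2,0.0243,-0.0004,0,0]
    - [0.2,0.0243,-0.0005,0,0]
    - [0.2,0,0,0,-0.145]
    - [0.2,0,0,0,-0.145]
    - [0.2,0,0,0,-0.145]
    - [0.2,0,0,0,-0.145]
    - [0.2,0,0,0,-0.145]
    - [0.2,0,0,0,-0.145]
    - [0.2,0,0,0,0]
    - [0.2,0,0,0,0]

```text
clock: 14.4
eef_pos: [541.8, -207.2, 136.5]
eef_rot: [3.141, 0.0, 2.275]
wrist_force: [0.0, 0.2, -0.2]
finger_gap: 56.3
finger_force: 0.0
```

```bash
python3 - <<'E'
from h import *
go(541.8,-207.3,30)
c=look('side');w=cloud(c)
m=(abs(w[...,0]-534)<11)&(abs(w[...,1]+254)<14)&(w[...,2]>70)&(w[...,2]<135)
print(m.sum(),np.percentile(w[m],[3,50,97],axis=0).round(1).tolist())
E
```

```text
clock 14.4 pos [ 541.8 -207.2  136.5] rot [3.141 0.    2.275] F [ 0.   0.2 -0.2] Mz [-0.08  0.03  0.02] j6 -1.13 gap 56.3
tool shift mm [-2.0000e-02 -5.0000e-02  1.0651e+02]
48 [[527.7, -258.5, 82.1], [533.5, -250.1, 97.6], [542.3, -243.6, 113.3]]
```

Request:
arm_command:
  plan:
    - [0.2,0,0,0.02,0]
    - [0.2,0,0,0.03,0]
    - [0.2,0,0,0.025,0]
    - [0.2,0,0,0.015,0]
    - [0.2,0,0,0.008,0]
    - [0.2,0,0,0.007,0]
    - [0.2,0,0,0,0]
    - [-1,0,0,0,0]
    - [-1,0,0,0,0]
    - [-1,0,0,0,0]
    - [-1,0,0,0,0]
    - [-1,0,0,0,0]
  newtons: 8

```text
clock: 15.95
eef_pos: [542.2, -207.1, 31.5]
eef_rot: [3.141, 0.001, 2.278]
wrist_force: [2.4, 3.7, 3.0]
finger_gap: 33.8
finger_force: 8.0
```

Request:
arm_command:
  plan:
    - [-1,0,0.0007,0,0.04]
    - [-1,0,0,0,0.045]
    - [-1,0,0,0,0.045]
    - [-1,0,0,0,0.045]
    - [-1,0,0,0,0.045]
    - [-1,0,0,0,0.045]
    - [-1,0,0,0,0.045]
    - [-1,0,0,0,0]

```text
clock: 16.95
eef_pos: [542.4, -206.9, 31.4]
eef_rot: [3.141, 0.0, 1.968]
wrist_force: [1.8, 1.8, 5.1]
finger_gap: 33.8
finger_force: 8.0
```

```bash
cat >> h.py <<'E'
def pinz():
    go(541.8,-207.3,30)
    c=look('side');w=cloud(c)
    m=(abs(w[...,0]-534)<12)&(w[...,1]<-236)&(w[...,1]>-275)&(w[...,2]>54)&(w[...,2]<135)
    p=w[m];print('pin px',m.sum(),'top',np.percentile(p[:,2],[50,97,100]).round(1) if len(p) else None)
E
python3 -c "
from h import *
pinz()"
```

```text
clock 16.95 pos [ 542.4 -206.9   31.4] rot [3.141 0.    1.968] F [1.8 1.8 5.1] Mz [ 0.23 -0.17 -0.02] j6 -0.82 gap 33.8
tool shift mm [-0.11 -0.73  1.44]
pin px 40 top [100.4 113.6 116.3]
```

Request:
arm_command:
  plan:
    - [-1,0,0,0,0.04]
    - [-1,0,0,0,0.04]
    - [-1,0,0,0,0.04]
    - [-1,0,0,0,0.04]
    - [-1,0,0,0,0.04]
    - [-1,0,0,0,0.04]
    - [-1,0,0,0,0.04]

```text
clock: 17.88
eef_pos: [542.7, -206.8, 31.5]
eef_rot: [3.141, 0.0, 1.688]
wrist_force: [4.0, 2.2, 3.6]
finger_gap: 33.5
finger_force: 8.0
```

```bash
python3 -c "
from h import *
pinz()"
```

```text
clock 17.875 pos [ 542.7 -206.8   31.5] rot [3.141 0.    1.688] F [4.  2.2 3.6] Mz [ 0.3  -0.59  0.11] j6 -0.54 gap 33.5
tool shift mm [-0.36 -0.95  1.45]
pin px 43 top [ 97.3 113.8 114.8]
```

Request:
arm_command:
  plan:
    - [-1,0,0.0004,0,0.035]
    - [-1,0,0,0,0.035]
    - [-1,0,0,0,0.035]
    - [-1,0,0,0,0.035]
    - [-1,0,0,0,0.035]

```text
clock: 18.55
eef_pos: [542.9, -206.8, 31.5]
eef_rot: [3.141, 0.0, 1.512]
wrist_force: [2.6, 1.6, 5.2]
finger_gap: 33.9
finger_force: 8.0
```

```bash
python3 -c "
from h import *
pinz()"
```

```text
clock 18.55 pos [ 542.9 -206.8   31.5] rot [3.141 0.    1.512] F [2.6 1.6 5.2] Mz [ 0.21 -0.38  0.08] j6 -0.37 gap 33.9
tool shift mm [-0.52 -1.05  1.45]
pin px 16 top [90.9 96.8 97.1]
```

The pin has dropped, its top now at about 96 mm. I'll ease the turn back slightly, let go of the hub and rise.

Request:
arm_command:
  plan:
    - [-1,0,0,0,-0.015]
    - [-1,0,0,0,0]
    - [0.15,0,0,0,0]
    - [0.15,0,0,0,0]
    - [0.15,0,0,0,0]
    - [0.15,0,0,-0.01,0]
    - [0.15,0,0,-0.03,0]
    - [0.15,0,0,-0.03,0]
    - [0.15,0,0,-0.02,0]
    - [0.15,0,0,0,0]

```text
clock: 19.85
eef_pos: [543.3, -207.0, 123.0]
eef_rot: [3.139, 0.001, 1.528]
wrist_force: [-0.3, 0.4, -0.1]
finger_gap: 54.1
finger_force: 0.0
```

```bash
python3 - <<'E'
from h import *
pinz();go(534.8,-255.4,70)
c=load('side');i=c['img'][120:220,250:360];cv2.imwrite('pics/g4.png',cv2.resize(cv2.convertScaleAbs(i,alpha=1.8,beta=20),None,fx=5,fy=5,interpolation=2))
E
```

```text
clock 19.85 pos [ 543.3 -207.   123. ] rot [3.139e+00 1.000e-03 1.528e+00] F [-0.3  0.4 -0.1] Mz [-0.05  0.02 -0.03] j6 -0.38 gap 54.1
tool shift mm [-0.24 -1.8  92.96]
pin px 30 top [87.8 96.1 97.3]
clock 19.9 pos [ 542.8 -206.8  121.5] rot [3.141 0.    1.528] F [ 0.2 -0.  -1. ] Mz [-0.07  0.08  0.  ] j6 -0.38 gap 54.3
tool shift mm [-48.9   -5.94  51.54]
```

View pics/g4.png

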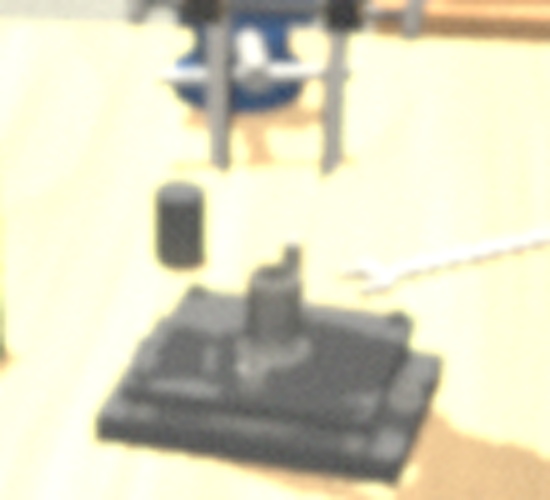

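The pin shows behind the hub at (290,255), low and upright. I'll shut the jaws and press down on its top in small steps.

Request:
arm_command:
  plan:
    - [-1,0,0,0,0.12]
    - [-1,-0.0245,0,0,0]
    - [-1,-0.0245,0,0,0]
    - [-1,0,0,0,0]
    - [-1,0,0,0.02,0]
    - [-1,0,0,0.02,0]
    - [-1,0,0,0.012,0]
    - [-1,0,0,0.005,0]
    - [-1,0,0,0,0]
    - [-1,0,0,0,0]
  newtons: 20

```text
clock: 21.15
eef_pos: [535.0, -255.2, 64.8]
eef_rot: [3.141, 0.0, 1.408]
wrist_force: [-0.5, 0.2, -0.3]
finger_gap: 0.3
finger_force: 0.0
```

Request:
arm_command:
  plan:
    - [-1,0,0,0.002,0]
    - [-1,0,0,0.002,0]
    - [-1,0,0,0.0015,0]
    - [-1,0,0,0.001,0]
    - [-1,0,0,0,0]

```text
clock: 21.78
eef_pos: [534.7, -255.1, 57.6]
eef_rot: [-3.142, -0.0, 1.408]
wrist_force: [0.3, -0.3, 0.4]
finger_gap: 0.5
finger_force: 0.0
```

Request:
arm_command:
  plan:
    - [-1,0,0,0.001,0]
    - [-1,0,0,0.001,0]
    - [-1,0,0,0,0]

```text
clock: 22.15
eef_pos: [535.0, -255.2, 56.2]
eef_rot: [3.141, 0.0, 1.408]
wrist_force: [-0.1, 0.8, 4.5]
finger_gap: 0.4
finger_force: 2.2
```

Request:
arm_command:
  plan:
    - [-1,0,0,0.001,0]
    - [-1,0,0,0.0005,0]
    - [-1,0,0,0,0]

```text
clock: 22.52
eef_pos: [535.1, -255.3, 54.8]
eef_rot: [3.14, 0.0, 1.408]
wrist_force: [-0.4, 0.6, 6.6]
finger_gap: 0.6
finger_force: 3.0
```

Request:
arm_command:
  plan:
    - [-1,0,0,0.001,0]
    - [-1,0,0,0.001,0]
    - [-1,0,0,0,0]

```text
clock: 22.9
eef_pos: [534.8, -255.1, 52.2]
eef_rot: [3.141, 0.0, 1.408]
wrist_force: [-0.1, 0.3, 1.8]
finger_gap: 0.5
finger_force: 1.1
```

Request:
arm_command:
  plan:
    - [-1,0,0,0.001,0]
    - [-1,0,0,0.001,0]
    - [-1,0,0,0,0]

```text
clock: 23.28
eef_pos: [534.5, -255.0, 49.9]
eef_rot: [-3.141, -0.0, 1.408]
wrist_force: [-0.3, -0.4, 1.4]
finger_gap: 0.9
finger_force: 0.6
```

Request:
arm_command:
  plan:
    - [-1,0,0,0.001,0]
    - [-1,0,0,0.001,0]
    - [-1,0,0,0,0]

```text
clock: 23.65
eef_pos: [534.5, -255.0, 47.8]
eef_rot: [-3.141, -0.0, 1.408]
wrist_force: [-0.3, -0.1, 0.3]
finger_gap: 0.5
finger_force: 0.0
```

Request:
arm_command:
  plan:
    - [-1,0,0,0.001,0]
    - [-1,0,0,0.001,0]
    - [-1,0,0,0,0]

```text
clock: 24.02
eef_pos: [535.0, -255.1, 47.2]
eef_rot: [3.141, 0.0, 1.408]
wrist_force: [-3.3, 2.7, 12.4]
finger_gap: 0.7
finger_force: 5.9
```

Request:
arm_command:
  plan:
    - [-1,0,0,0.001,0]
    - [-1,0,0,0,0]

```text
clock: 24.28
eef_pos: [535.2, -255.2, 47.1]
eef_rot: [3.14, 0.0, 1.408]
wrist_force: [-6.4, 3.7, 20.2]
finger_gap: 0.1
finger_force: 9.7
```

Stiff stop 9 mm below first contact, so the collar is seated. I'll back off, rise clear and check.

Request:
arm_command:
  plan:
    - [-1,0,0,-0.003,0]
    - [-1,0,0,-0.01,0]
    - [-1,0,0,-0.03,0]
    - [-1,0,0,-0.04,0]
    - [-1,0.03,0,-0.04,0]
    - [-1,0.04,0,-0.02,0]
    - [-1,0.05,0,0,0]
    - [-1,0.05,0,0,0]
    - [-1,0,0,0,0]
    - [-1,0,0,0,0]

```text
clock: 25.52
eef_pos: [562.2, -87.8, 188.3]
eef_rot: [-3.142, 0.0, 1.408]
wrist_force: [0.2, 0.2, -0.3]
finger_gap: 0.6
finger_force: 0.0
```

```bash
python3 - <<'E'
from h import *
pinz()
c=look('top');w=cloud(c)
m=(abs(w[...,0]-535)<14)&(abs(w[...,1]+254)<14)&(w[...,2]>62);p=w[m];print('top view',m.sum(),p.mean(0).round(1) if len(p) else '', np.percentile(p[:,2],[50,95]) if len(p) else '')
a=cv2.resize(cv2.convertScaleAbs(c['img'][190:268,312:382],alpha=1.8,beta=20),(490,546),interpolation=2)
cv2.imwrite('pics/f.png',a)
E
```

```text
clock 25.525 pos [562.2 -87.8 188.3] rot [-3.142  0.     1.408] F [ 0.2  0.2 -0.3] Mz [-0.08  0.05  0.04] j6 -0.06 gap 0.6
tool shift mm [-121.23   -0.79  158.31]
pin px 15 top [84.7 87.9 88.8]
top view 29 [ 533.4 -251.8   82. ] [85.7585549  90.48481088]
```

View pics/f.png

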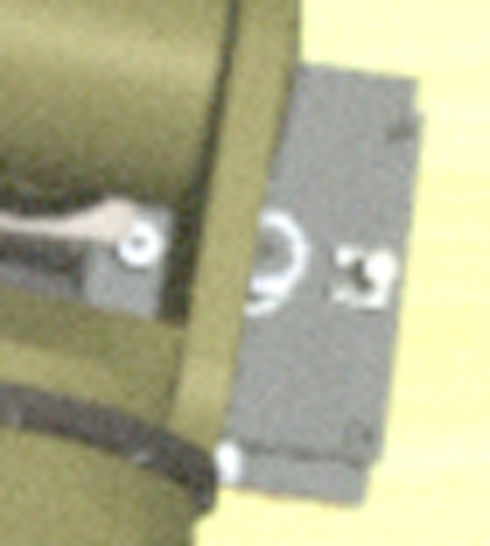

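The top view shows the pin upright over the square liner at about (380,268) in the crop. Both views put its top at about 86 mm, which matches fully home (51 + 35). The robot is clear, so I'm handing in.

```bash
python3 -c "
from cell import ticket
print(ticket.sign_off())"
```

```text
the job is handed in; nothing more can be done
None
```

The bushing is locked: the pin dropped into a flange hole and went home past the balls, its top at about 86 mm as it should be, the robot is clear, and the job was handed in at about 25.6 s of the 72 s (no verdict was shown).

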